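# Clamp the soil sample jars on the shaker

### The arm

A 6-joint arm with a two-finger parallel gripper is mounted at the origin on the work surface. World frame = base frame: x ahead of the robot, y to its left, z up, the work surface at z = 0. Lengths are in m, angles in rad, forces in N, time in s.
With the tool pointing down it reaches from about 0.325 to 0.775 m from the base axis. Payload 5.5 kg.
Tool frame: the origin (TCP) lies between the finger pads; the fingertips stand 8 mm ahead of it and the grasp point (between the pads) lies 11 mm behind it (tcp_to_tips is the distance from the TCP to the fingertips, in m); z points along the fingers, y is the direction in which the jaws open and shut (so a half turn about z gives the same grasp; the last joint's range is limited). The gripper opens to 88 mm and grips with 3 to 60 N. Pads are 20 mm wide; open, the fingers measure 115 mm over their backs; the gripper's body (75 mm by 178 mm) begins 61 mm behind the grasp point.
Start: joints at [-1.264, 0.091, 1.231, -0, 1.82, -0.057], TCP at [0.213, -0.561, 0.21] pointing down, gripper open.
Joint ranges: [-2.87, 2.87], [-0.86, 2.18], [0.17, 2.46], [-1.51, 4.65], [0.06, 2.69], [-2.65, 2.65]. Speed limits (rad/s): [2.57, 2.57, 3.01, 3.14, 3.14, 3.14].

### API

Orientations are given as a unit quaternion [w, x, y, z].
In Python, from bench import * gives the robot as it stands. Calls block until the motion is done:
- move_to(position, orientation): joint-space move of the TCP to a pose.
- move_l(position, speed=0.15, orientation=None): straight line of the TCP; orientation=None keeps the orientation; speed is the mean speed in m/s.
- movej(angles): joint-space move.
- gripper_open() and close(): open the fingers fully, or close them until they stop; the grip force is fixed at half the most.
- hold(seconds).
- inverse_kinematics(position, orientation): joint angles nearest the present ones, or None.
- state(): the state.
- get_image(name): name is "side" or "top"; returns a dict with "frame" (480x640x3 uint8, blue, green, red), "depth" (480x640 float32, m along the optical axis (not along the pixel's ray), 0 where there is no reading), "camera_matrix" (3x3 intrinsics, pixels), "k1" (the pictures are not rectified: a ray, as slopes to the right and down, at radius r is drawn at 1 + k1 r^2 times it, then the intrinsics apply), "view" (4x4, takes a point from world to camera coordinates). Camera axes: x right, y up, looking along -z (the intrinsics and any distortion apply to the point x, -y, -z); pixel columns grow to the right and rows downward; lengths in m; the calibration is good to about 2 mm. A picture is of the moment at which its call begins.
A pose or a line that the arm cannot do raises IKError and nothing moves.
- job_done(): hands the job in, once; it reports no verdict.
The state is a dict: "time": time; "joint_pos": joint angles; "dq": joint speeds; "joint_torque": joint torques, N m; "ee_pos": TCP position; "ee_rot": TCP orientation; "ft_force": force on the tool from outside, world axes, zero at the start; "moment": the same for the moment, N m; "finger_gap": finger opening in m.
Only numpy, scipy, OpenCV 4.12 (cv2) and the standard library are available. Lean on these libraries where they do the work, as an engineer would, in place of code of your own. Each camera call takes 0.05 s, during which the arm holds its last target. There are 200 camera calls.

### The job

Get the orbital shaker ready to run: stand all the sample jars from the bench upright in one row along the low fence on its platform, then swing the clamp bar fully closed so that its slotted end rests around the clamp screw. Then take the square-handled driver from its stand, set it straight down into the socket of the clamp screw before turning, and with the driver alone (no fingers on the screw) turn the screw clockwise fully home. Finally put the driver back in its stand and leave the beaker and the balance where they are.

Things in the scene. Friction and masses are not known exactly. Their poses are not given: they have to be found in the camera images.
- shaker: White orbital shaker, fixed, 360 x 220 mm; top of its aluminium platform 80 mm above the bench. Origin: centre of its underside; x along the jar row, away from the robot, y to the left, z up. A low steel fence, 8 mm thick, 25 mm above the platform, has its inner face at y = -0.027, x = -0.123 to 0.107. The jars stand on its +y side, on the line y = 0; the closed bar's inner face is at y = +0.027.
- row (a point): Middle of the jar row, on the platform's top (shaker frame x = -0.008, y = 0, z = 0.08); axes as the shaker's. The row has room for four jars at 58 mm pitch: centres 29 and 87 mm to either side of this point along x, never more than 100 mm from it. Fence to closed bar is 54 mm, the jars 48 mm.
- jar0: Squat amber sample jar with white screw lid, closed; a plain cylinder 48 mm in diameter (lid 49 mm, from 48 mm up), 70 mm tall, 0.11 to 0.23 kg; origin at the centre of its underside, z up. All jars are alike. Two to four jars are present, the others absent.
- jar1: Squat amber sample jar with white screw lid, closed; a plain cylinder 48 mm in diameter (lid 49 mm, from 48 mm up), 70 mm tall, 0.11 to 0.23 kg; origin at the centre of its underside, z up. All jars are alike. Two to four jars are present, the others absent.
- jar2: Squat amber sample jar with white screw lid, closed; a plain cylinder 48 mm in diameter (lid 49 mm, from 48 mm up), 70 mm tall, 0.11 to 0.23 kg; origin at the centre of its underside, z up. All jars are alike. Two to four jars are present, the others absent.
- jar3: Squat amber sample jar with white screw lid, closed; a plain cylinder 48 mm in diameter (lid 49 mm, from 48 mm up), 70 mm tall, 0.11 to 0.23 kg; origin at the centre of its underside, z up. All jars are alike. Two to four jars are present, the others absent.
- bar (a joint): Hinge of the steel clamp bar about the vertical post at the far end of the row: 0 = fully closed (at its stop, parallel to the row), grows as its free end swings out to the shaker's +y side, up to 1.2 rad; starts 0.45 to 0.85. Stiff (0.5 N m), stays where it is left. It pushes along jars that stand in its way.
- bar_pivot (a point): Axis of the clamp bar's hinge (vertical), at mid-height of the bar, 116 mm above the bench; in the shaker's frame x = 0.125, y = 0.034.
- bar_push (a point): Point on the bar's outer (+y) face, at mid-height, 210 mm from the hinge: push here. It turns with the bar: y outward from the face, x along the bar to the hinge. The bar is 14 mm wide, 12 mm tall, its underside 30 mm above the platform, and reaches 288 mm from the hinge; two short prongs on the inner side of its free end straddle the clamp screw's shank when closed.
- screw (a joint): Turn of the clamp screw about its vertical axis, rad: starts 0 to 0.4 (loose), grows clockwise seen from above, about 0.1 N m to turn, stops at 4.6 = fully home. The screw sinks 8 mm per full turn.
- socket (a point): Clamp screw at the row's end near the robot: square steel head 36 x 36 x 26 mm. This point: centre of the square socket's mouth, on the screw's axis, in the head's top face, 155 mm above the bench while loose; z up, x and y parallel to the socket's sides, turning with the screw. Socket 14 mm square, 3 mm chamfer, 20 mm deep; takes the driver in any quarter turn with 0.1 rad of play either way.
- driver: Driver, 160 mm long, 0.16 kg, upright in its stand at the start: steel shank 12 mm square (last 3 mm: 9 mm) and, 100 to 160 mm above the tip, a pale wooden square handle 26 x 26 mm with flats parallel to the shank's. Origin: centre of the tip; z up along the axis to the handle, x and y square to the flats. Stands by itself when released in the socket or stand.
- stand: Grey driver stand, fixed, 80 x 80 x 50 mm, with a square hole 16 mm wide and 40 mm deep (3 mm chamfer) in the middle of its top; origin at the centre of its underside, x and y parallel to the hole's sides. The driver's tip rests 10 mm above the bench in it.
- beaker: Glass beaker, 76 mm wide, 100 mm tall, bystander, origin under its centre.
- balance: White bench balance with steel pan, 150 x 140 x 62 mm, bystander, origin under its centre.
There are look-alikes about, which are no part of the job. What is shaped like the driver but orange is not meant.

How it is judged:
By the outcome, as a careful person would: the job done as asked, in the order asked, and still so for the second after the job is handed in, with the robot touching nothing.
Of jar0, jar1, jar2, jar3 only 2 to 4 are there at a start; the rules pass over those that are not, and their reading is None.
At some moment in a run one of jar0, jar1, jar2, jar3 may be knocked a few centimetres aside while the robot is not near it.
Once in a run the grip may slacken for a moment while it holds something.
It also fails if it takes over 210 s, if anything falls off the work surface, if the arm or the gripper's body presses on something with over 40 N, if the wrist force passes 120 N, or if a joint passes its speed limit or range.

## Working session

There is one attempt and no reset: what is moved stays moved. The work goes in short steps, each a Python script; the robot and the scene stay as the last script left them, time stands still between calls to the robot, and variables do not carry over. Pictures are saved under pics/ and viewed, about 12 in all and at most 16, crops included, and the job is handed in when it is done.

```bash
ls; mkdir -p pics; cat > h.py <<'E'
from bench import *
import numpy as np, cv2
def snap(n,f):
    d=get_image(n); np.savez('pics/'+f+'.npz',**{k:np.array(v) for k,v in d.items()}); cv2.imwrite('pics/'+f+'.png',d['frame']); return d
def load(f): return dict(np.load('pics/'+f+'.npz'))
def ray(d,u,v):
    K=d['camera_matrix'];k=float(d['k1'])
    p=np.array([(u-K[0,2])/K[0,0],(v-K[1,2])/K[1,1]]); q=p.copy()
    for _ in range(20): q=p/(1+k*(q@q))
    V=d['view'];R=V[:3,:3];c=-R.T@V[:3,3]
    return c,R.T@np.array([q[0],-q[1],-1.])
def at_z(d,u,v,z):
    c,r=ray(d,u,v); return c+r*(z-c[2])/r[2]
def at_d(d,u,v):
    c,r=ray(d,u,v); return c+r*d['depth'][int(round(v)),int(round(u))]
def proj(d,P):
    V=d['view'];K=d['camera_matrix'];k=float(d['k1'])
    p=V[:3,:3]@np.array(P)+V[:3,3]; q=np.array([p[0],-p[1]])/-p[2]; q=q*(1+k*(q@q))
    return K[0,0]*q[0]+K[0,2],K[1,1]*q[1]+K[1,2]
E
python3 - <<'E'
from h import *
for n in('top','side'):
    d=snap(n,n+'0'); print(n,d['camera_matrix'],d['k1'],d['view'])
print(state())
E
```

```text
pics
top [[479.07072943   0.         309.67029503]
 [  0.         479.07072943 238.97870441]
 [  0.           0.           1.        ]] -0.07154423169522164 [[ 0.01784779 -0.99980342  0.00863596 -0.15227857]
 [ 0.99433266  0.01865418  0.10466415 -0.58341718]
 [-0.10480467  0.00671899  0.99447013 -1.13816455]
 [ 0.          0.          0.          1.        ]]
side [[590.47643655   0.         310.70686101]
 [  0.         590.47643655 238.03649426]
 [  0.           0.           1.        ]] -0.17933114894221175 [[-0.99929421 -0.03435057 -0.01520251  0.60364689]
 [ 0.01325869 -0.70119375  0.71284748 -0.17396187]
 [-0.03514662  0.71214279  0.7011543  -1.06613424]
 [ 0.          0.          0.          1.        ]]
{'time': 0.1, 'joint_pos': array([-1.26370433e+00,  9.17500363e-02,  1.23172929e+00,  3.56655513e-06,
        1.81980819e+00, -5.66789290e-02]), 'dq': array([-0.0003994 , -0.00157199, -0.00261941,  0.00141292,  0.00102371,
       -0.00089741]), 'joint_torque': array([ 3.69862260e-03, -4.47857666e+01, -4.07569385e+01,  7.01708416e-02,
        2.84488499e-02, -1.26305677e-04]), 'ee_pos': array([ 0.21340638, -0.56046317,  0.20936048]), 'ee_rot': array([-8.41012672e-04,  9.83503958e-01,  1.80884621e-01, -1.04111721e-04]), 'ft_force': array([-0.76677811,  0.45529915, -0.06913456]), 'moment': array([ 0.05349655, -0.02569552, -0.05594047]), 'finger_gap': 0.0879894917730808}
```

View pics/top0.png

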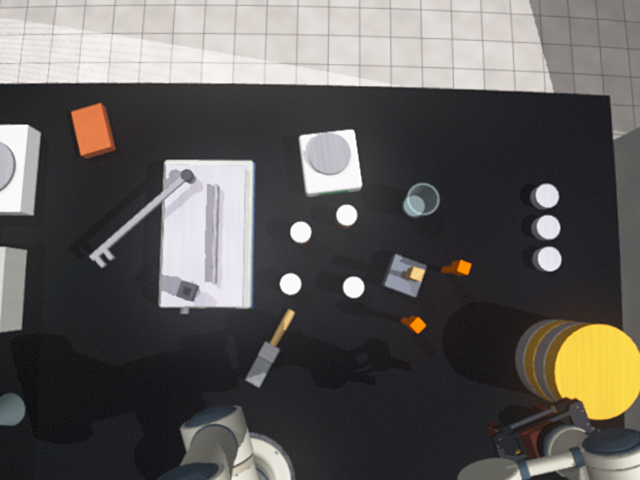

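View pics/side0.png

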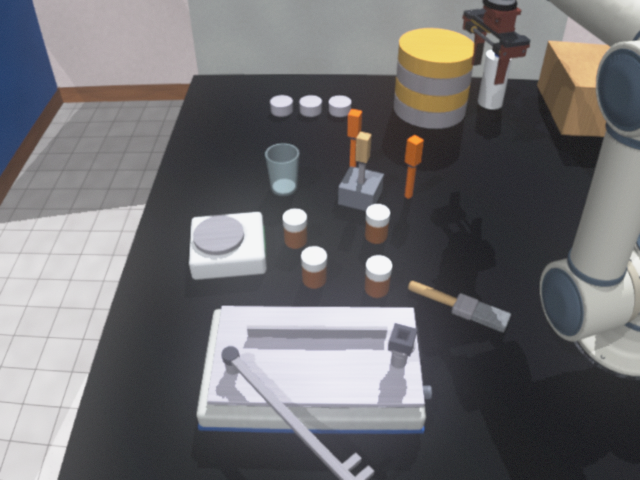

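Top view: jars have white lids at (300,232), (347,215), (290,284) and (353,287). The three white discs near (545,195–259) look like flat loose lids. The driver with the pale handle stands in the grey block at (405,275). The orange ones at (460,268) and (415,324) are look-alikes. The shaker is at (207,235), with its bar open to the left. Next I'll enlarge the shaker and the stand.

```bash
python3 - <<'E'
from h import *
d=load('top0');f=d['frame']
a=cv2.resize(f[150:320,80:265],None,fx=3.5,fy=3.5,interpolation=cv2.INTER_CUBIC)
cv2.imwrite('pics/c1.png',a[:600])
b=cv2.resize(f[190:310,270:480],None,fx=3.8,fy=3.8,interpolation=cv2.INTER_CUBIC)
cv2.imwrite('pics/c2.png',b)
for u,v in [(300,232),(347,215),(290,284),(353,287),(545,195),(545,228),(545,259),(187,288),(188,175),(417,273),(395,262),(461,268),(235,235)]:
    print((u,v),at_d(d,u,v).round(3))
E
```

```text
(300, 232) [ 0.598 -0.118  0.068]
(347, 215) [ 0.641 -0.229  0.068]
(290, 284) [ 0.475 -0.097  0.072]
(353, 287) [ 0.471 -0.245  0.071]
(545, 195) [ 0.709 -0.733  0.032]
(545, 228) [ 0.625 -0.731  0.029]
(545, 259) [ 0.547 -0.727  0.032]
(187, 288) [0.461 0.127 0.138]
(188, 175) [0.718 0.14  0.123]
(417, 273) [ 0.502 -0.373  0.169]
(395, 262) [ 0.532 -0.347  0.052]
(461, 268) [ 0.515 -0.472  0.16 ]
(235, 235) [0.587 0.034 0.078]
```

View pics/c1.png

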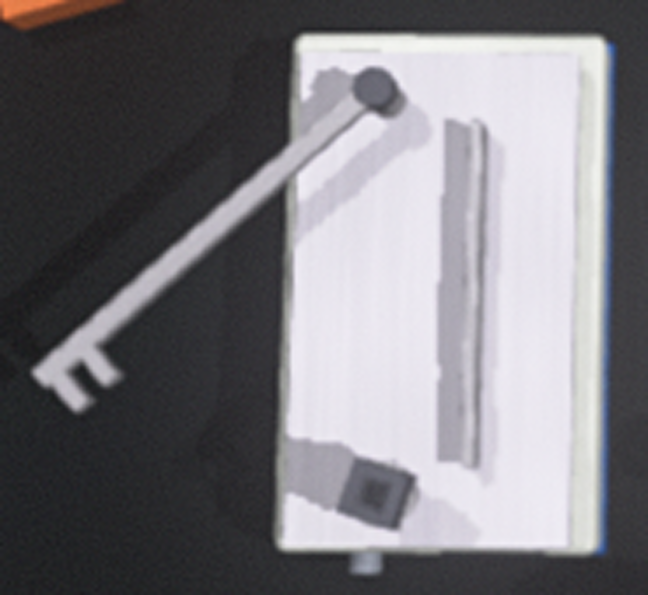

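View pics/c2.png

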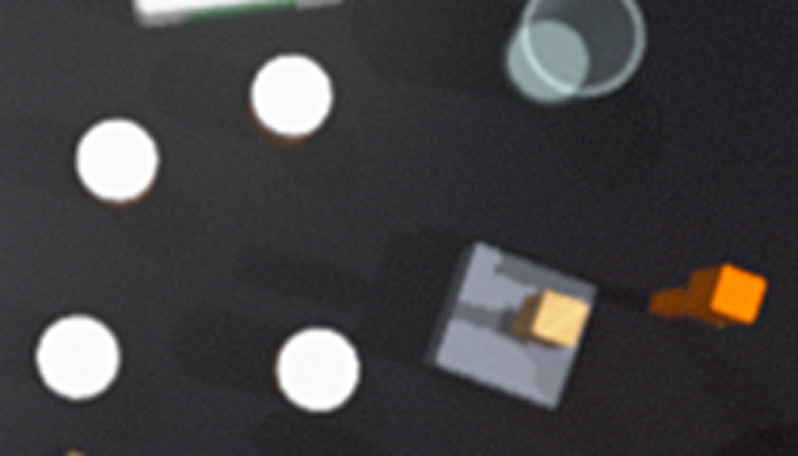

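Crop 1 shows the hinge cap at (376,90), the screw head at (377,493) with its socket at (373,489), and the fence top from (480,122) to (470,466). Crop 2 shows the pale square handle at (559,319) on the grey stand. It is the only non-orange driver, so it is the one meant.

```bash
python3 - <<'E'
from h import *
d=load('top0')
c1=lambda x,y,z:at_z(d,80+(x+.5)/3.5-.5,150+(y+.5)/3.5-.5,z)[:2]
c2=lambda x,y,z:at_z(d,270+(x+.5)/3.8-.5,190+(y+.5)/3.8-.5,z)[:2]
ang=lambda a,b:np.arctan2(*(b-a)[::-1])
f1,f2=c1(480,122,.105),c1(471,466,.105)
print('fence',f1,f2,ang(f2,f1),np.linalg.norm(f1-f2))
b=[c1(*p,.075) for p in [(295,35),(608,38),(603,552),(277,552)]]
print('body',b,ang(b[3],b[0]),ang(b[2],b[1]),[np.linalg.norm(b[i]-b[i-1]) for i in range(4)])
h=c1(376,90,.125);print('hinge',h)
s=[c1(*p,.155) for p in [(357,458),(416,473),(397,530),(340,513)]];print('head',s,np.mean(s,0),[ang(s[i-1],s[i]) for i in range(4)])
print('sock',c1(373,489,.155))
e=c1(36,372,.116);print('bar end',e,ang(e,h),np.linalg.norm(e-h))
s=[c2(*p,.05) for p in [(475,242),(597,287),(555,408),(432,365)]];print('stand',s,np.mean(s,0),[ang(s[i-1],s[i]) for i in range(4)])
s=[c2(*p,.17) for p in [(540,290),(590,297),(580,347),(531,335)]];print('handle',np.mean(s,0),[ang(s[i-1],s[i]) for i in range(4)])
for p in [(117,160),(292,96),(78,357),(318,370)]: print('jar',c2(*p,.07))
# side view jar lids, shaker depths
f=d['depth']
K=[(u,v,at_d(d,u,v)) for u in range(170,206,1) for v in range(270,305)]
P=np.array([k[2] for k in K]); m=P[:,2]>.148; print('depth head',P[m].mean(0),m.sum())
m2=cv2.minAreaRect(P[m][:,:2].astype(np.float32)*1000);print(m2)
E
```

```text
fence [0.7012888  0.07652197] [0.4743698  0.07364262] 0.012688217713473603 0.22693726807181627
body [array([0.76681692, 0.21273325]), array([ 0.76794378, -0.00304758]), array([ 0.41964667, -0.01030625]), array([0.41485591, 0.20710477])] 0.0159904113045054 0.020837454236680163 [np.float64(0.3520060086265535), np.float64(0.21578376547007538), np.float64(0.3483727402005727), np.float64(0.21746379479607672)]
hinge [0.71712576 0.14175966]
head [array([0.47731868, 0.13528883]), array([0.46884576, 0.09813748]), array([0.43355383, 0.10858218]), array([0.44319585, 0.14446205])] [0.45572853 0.12161764] [np.float64(-0.26262026775003033), np.float64(-1.7950262275420994), np.float64(2.853854132542498), np.float64(1.3082680267940434)]
sock [0.45841566 0.12451074]
bar end [0.52889932 0.35952825] -0.8580349401590145 0.28784084765981977
stand [array([ 0.55331983, -0.34624172]), array([ 0.52614186, -0.42395755]), array([ 0.44964666, -0.39694281]), array([ 0.47538569, -0.31915358])] [ 0.50112351 -0.37157391] [np.float64(-0.33451498459841134), np.float64(-1.9072125267028082), np.float64(2.8021090064405945), np.float64(1.2512537909800632)]
handle [ 0.5021515  -0.37246314] [np.float64(-0.20060030193098033), np.float64(-1.692633411006211), np.float64(2.938187397601909), np.float64(1.34755153368262)]
jar [ 0.59882136 -0.11915164]
jar [ 0.64118015 -0.2276966 ]
jar [ 0.47634521 -0.09757594]
jar [ 0.47096758 -0.24544797]
depth head [0.45621543 0.11891154 0.17745598] 264
((449.4263610839844, 6.7635955810546875), (278.96978759765625, 43.743953704833984), 86.8267822265625)
```

```bash
cat >> h.py <<'E'
SC=np.array([.5935,.1055]); SY=.015
def sh(x,y):
    c,s=np.cos(SY),np.sin(SY); return SC+np.array([c*x-s*y,s*x+c*y])
def q(psi): return np.array([0,np.cos(psi/2),np.sin(psi/2),0])
def jars(d):
    f=d['frame'].astype(int); m=((f.min(2)>190)).astype(np.uint8)
    n,l,st,ce=cv2.connectedComponentsWithStats(m); out=[]
    for i in range(1,n):
        x,y,w,h,a=st[i]
        if 250<a<600 and abs(w-h)<6 and x>255 and x<500 and 120<y<420: out.append(at_z(d,*ce[i],.07)[:2])
    return out
def ft(): return np.array(state()['ft_force'])
def down(xy,z0,z1,dF=5,step=.0025,speed=.04):
    """guarded descent; stops on contact"""
    f0=ft()[2]; z=z0
    while z>z1+1e-4:
        z=max(z-step,z1); move_l([*xy,z],speed=speed)
        if abs(ft()[2]-f0)>dF: print('contact z',z,ft()); break
    return z
def pick(xy,psi=.015):
    move_to([*xy,.16],q(psi)); move_l([*xy,.046],speed=.12); close()
    move_l([*xy,.30],speed=.2); print('picked gap',state()['finger_gap'],'t',state()['time'])
def place(rx,psi=.015,y=.0005):
    xy=sh(-.008+rx,y); move_to([*xy,.25],q(psi)); print('gap',state()['finger_gap'])
    move_l([*xy,.14],speed=.12); print('end z',down(xy,.14,.1265),'gap',state()['finger_gap'])
    gripper_open(); move_l([*xy,.27],speed=.2); print('t',state()['time'])
E
python3 - <<'E'
from h import *
print(jars(load('top0')))
pick([.5988,-.119]); place(.086,.45)
d=snap('top','top1'); print(jars(d)); snap('side','side1')
E
```

```text
[array([ 0.64194096, -0.22736785]), array([ 0.59916596, -0.11907196]), array([ 0.47638318, -0.09741788]), array([ 0.47142753, -0.24530663])]
picked gap 0.047955879064659944 t 5.425
gap 0.048303396965493905
end z 0.1265 gap 0.04849996636850425
t 10.5917
[array([ 0.64192648, -0.22728682]), array([ 0.47647397, -0.09753176]), array([ 0.47140194, -0.24529839])]
```

View pics/side1.png

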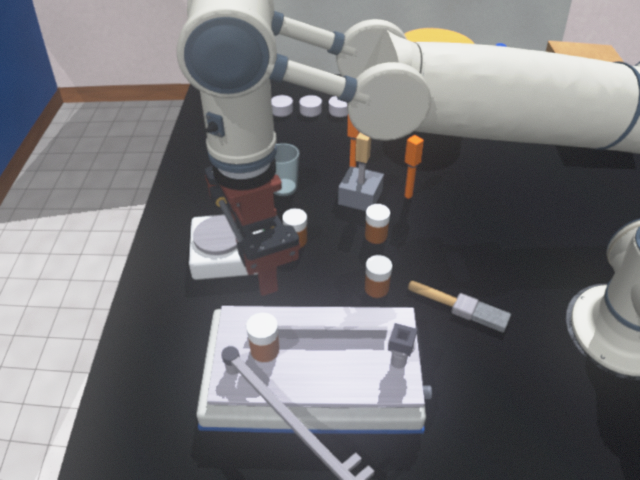

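The first jar stands upright on the platform by the far end of the fence, at (262,338). The other three are where they were. I'll place those now, re-measuring before each pick.

```bash
python3 - <<'E'
from h import *
exp=[np.array(p) for p in [(.6419,-.2273),(.4764,-.0975),(.4714,-.2453)]]
for i,(e,rx) in enumerate(zip(exp,[.031,-.024,-.078])):
    c=jars(get_image('top')); print('seen',c)
    k=min(c,key=lambda p:np.linalg.norm(p-e))
    if np.linalg.norm(k-e)>.08: print('missing');break
    pick(k); place(rx)
    if abs(state()['finger_gap']-.088)>.003: print('?')
snap('side','side2')
xy=sh(-.008,-.25); move_to([*xy,.30],q(.015)); d=snap('top','top2'); print(jars(d),state()['time'])
a=cv2.resize(d['frame'][150:320,80:310],None,fx=3.4,fy=3.4,interpolation=cv2.INTER_CUBIC)
cv2.imwrite('pics/c3.png',a)
E
```

```text
seen [array([ 0.64192648, -0.22728682]), array([ 0.47647397, -0.09753176]), array([ 0.47133797, -0.24533252])]
picked gap 0.04809731619245833 t 15.2833
gap 0.04839287501194108
contact z 0.1325 [0.23519148 5.18079851 0.42539927]
end z 0.1325 gap 0.04877128282626022
t 19.9917
seen [array([ 0.47647397, -0.09753176]), array([ 0.47133797, -0.24533252])]
picked gap 0.047917865274316754 t 24.3083
gap 0.048224610542199224
contact z 0.135 [ 0.55777492  5.13417434 -0.51417064]
end z 0.135 gap 0.04855398126069897
t 28.375
seen [array([ 0.47136837, -0.24519508])]
picked gap 0.04809501064501982 t 33.05
gap 0.048101538128081864
contact z 0.135 [-0.09899323  8.08824242  0.27474992]
end z 0.135 gap 0.04856174544073272
t 37.55
[array([ 0.82858049, -0.22872199])] 38.6833
```

View pics/c3.png

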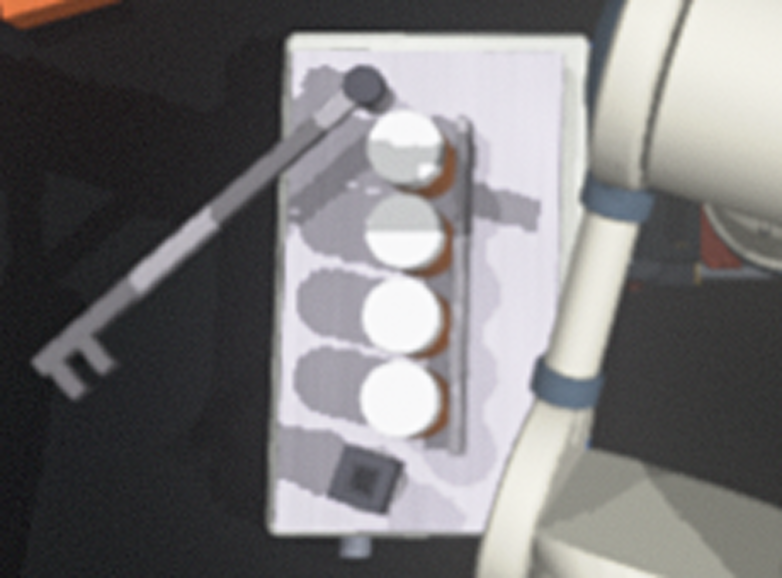

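View pics/side2.png

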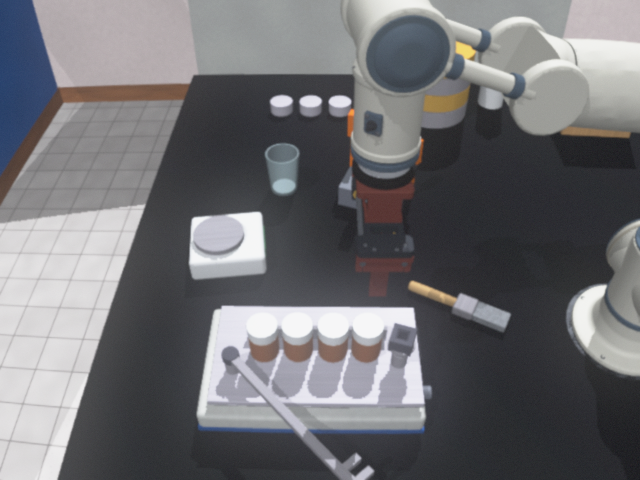

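All four jars stand upright in a row along the fence, with lids in c3 at (405,150), (405,232), (402,316) and (402,399). The sideways contact force suggests my shaker y is about 3 mm low. I'll check that by comparing the lids' camera positions with where the robot released them.

```bash
python3 - <<'E'
from h import *
d=load('top2')
c=lambda x,y,z:at_z(d,80+(x+.5)/3.4-.5,150+(y+.5)/3.4-.5,z)[:2]
for p,rx in zip([(405,150),(405,232),(402,316),(402,399)],[.086,.031,-.024,-.078]): print(c(*p,.15),sh(-.008+rx,.0005))
s=[c(*p,.155) for p in [(346,444),(404,460),(387,514),(329,499)]]; print('head',np.mean(s,0)); print('sock',c(365,479,.155))
print('hinge',c(364,87,.125),'fence',c(464,122,.105),c(456,448,.105))
# bar push target in world and free
print(state()['ee_pos'])
E
```

```text
[0.66986576 0.10714369] [0.67148373 0.1071699 ]
[0.61580249 0.10473975] [0.61648991 0.10634493]
[0.56103023 0.10434638] [0.5614961  0.10551996]
[0.50751489 0.10214033] [0.50750218 0.10470999]
head [0.45581176 0.12175061]
sock [0.45592737 0.12269484]
hinge [0.71739773 0.14261532] fence [0.69883156 0.07797592] [0.4774557  0.07477895]
[ 0.58920985 -0.14306411  0.30004619]
```

```bash
python3 - <<'E'
from h import *
H=np.array([.7178,.1440]); SY=.017
def pose(t,off,r=.20):
    a=SY; R=np.array([[np.cos(a),-np.sin(a)],[np.sin(a),np.cos(a)]])
    return H+R@(r*np.array([-np.cos(t),np.sin(t)])+off*np.array([np.sin(t),np.cos(t)])), q(np.pi/2-t+SY)
close()
p,o=pose(.85,.055); move_to([*p,.27],o); move_l([*p,.113],speed=.15)
f0=ft(); print(f0)
p,o=pose(.85,.022); move_l([*p,.113],.08,o); print(ft()-f0)
for t in np.r_[np.arange(.80,.05,-.06),np.arange(.05,-.035,-.006)]:
    p,o=pose(t,.017); move_l([*p,.113],.08,o); f=ft()-f0
    print(round(t,3),f.round(1))
    if np.linalg.norm(f[:2])>14: break
p,o=pose(t,.05); move_l([*p,.113],.1,o); move_l([*p,.30],.2)
move_to([.50,-.10,.35],q(.3)); gripper_open()
d=snap('top','top3'); print(state()['time'])
cv2.imwrite('pics/c4.png',cv2.resize(d['frame'][150:320,80:310],None,fx=3.4,fy=3.4,interpolation=cv2.INTER_CUBIC))
E
```

```text
[ 0.69256581 -0.20425204  0.67257069]
[-2.02552616  0.43611788 -0.7560843 ]
0.8 [-1.  -0.4 -0.2]
0.74 [-0.6  0.3 -0.7]
0.68 [-0.8  0.   0.2]
0.62 [-0.3  1.2 -0. ]
0.56 [-0.7  0.  -0.4]
0.5 [-0.8 -0.   0.1]
0.44 [-1.8  0.2 -0.7]
0.38 [ 0.2  0.1 -0.7]
0.32 [-0.6 -0.  -0.7]
0.26 [ 0.1  0.5 -0.9]
0.2 [-1.3  0.5 -1.1]
0.14 [-0.6  0.2 -1.5]
0.08 [-0.6  0.3 -0.8]
0.05 [-0.7  1.3 -0.9]
0.044 [-1.2 -0.1 -0.6]
0.038 [-1.1  0.4 -0.4]
0.032 [-1.5  0.5 -0.9]
0.026 [-0.7 -0.8 -1. ]
0.02 [ 0.  -0.4 -0.1]
0.014 [ 0.2  0.5 -0.2]
0.008 [-0.4  0.4 -0.4]
0.002 [-0.5 -0.5 -1.6]
-0.004 [-1.  -0.2 -0.6]
-0.01 [-0.2  0.2 -0.7]
-0.016 [-0.5  0.3 -1. ]
-0.022 [-0.9  0.1 -0.8]
-0.028 [-0.4 -0.1 -1. ]
-0.034 [-0.6 -0.2 -0.6]
55.3083
```

View pics/c4.png

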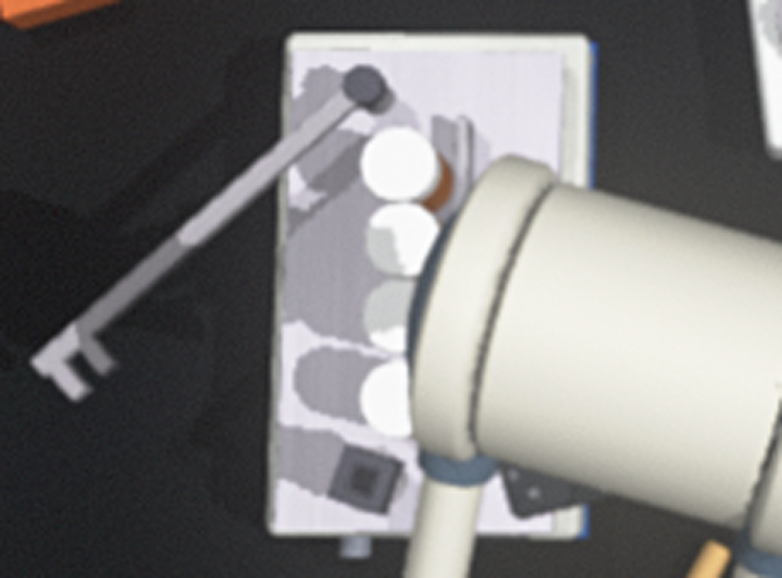

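The bar hasn't moved, so the finger passed it without contact. The far jar is now nearer its neighbour, at c4 (400,163). I'll check the bar's height by depth and the commanded positions.

```bash
python3 - <<'E'
from h import *
for n in('top0','top3'):
    d=load(n)
    for x,y in [(364,87),(300,138),(250,180),(150,265),(85,322),(50,355)]:
        print(n,(x,y),at_d(d,80+(x+.5)/3.4-.5,150+(y+.5)/3.4-.5).round(3))
c=lambda x,y,z:at_z(d,80+(x+.5)/3.4-.5,150+(y+.5)/3.4-.5,z)[:2]
for p in [(400,163),(402,240),(402,316),(402,399)]: print(c(*p,.15))
H=np.array([.7178,.1440]);t=.85;SY=.017
a=SY; R=np.array([[np.cos(a),-np.sin(a)],[np.sin(a),np.cos(a)]])
for off in(.055,.022,0): print(proj(d,[*(H+R@(.2*np.array([-np.cos(t),np.sin(t)])+off*np.array([np.sin(t),np.cos(t)]))),.116]))
print(state()['finger_gap'])
E
```

```text
top0 (364, 87) [0.717 0.143 0.125]
top0 (300, 138) [0.683 0.186 0.119]
top0 (250, 180) [0.654 0.219 0.118]
top0 (150, 265) [0.594 0.281 0.125]
top0 (85, 322) [0.556 0.324 0.122]
top0 (50, 355) [0.533 0.346 0.123]
top3 (364, 87) [0.718 0.143 0.123]
top3 (300, 138) [0.682 0.185 0.122]
top3 (250, 180) [0.653 0.218 0.122]
top3 (150, 265) [0.594 0.281 0.126]
top3 (85, 322) [0.556 0.324 0.122]
top3 (50, 355) [0.533 0.346 0.124]
[0.66119591 0.11003452]
[0.61052779 0.10646867]
[0.56103023 0.10434638]
[0.50751489 0.10214033]
(np.float64(105.5494812709957), np.float64(214.9181874083354))
(np.float64(114.33084162496195), np.float64(225.61729428361917))
(np.float64(120.23341980368997), np.float64(232.792528918071))
0.08758337545673069
```

```bash
cat >> h.py <<'E'
HG=np.array([.7178,.1440])
def bpose(t,off,r=.20,SY=.017):
    R=np.array([[np.cos(SY),-np.sin(SY)],[np.sin(SY),np.cos(SY)]])
    return HG+R@(r*np.array([-np.cos(t),np.sin(t)])+off*np.array([np.sin(t),np.cos(t)])), q(np.pi/2-t+SY)
E
python3 - <<'E'
from h import *
close()
p,o=bpose(.85,.06); move_to([*p,.27],o); move_l([*p,.113],speed=.15)
print(p,state()['ee_pos'],state()['finger_gap'])
for t in (.85,.8,.75,.7):
    p,o=bpose(t,.017); move_l([*p,.113],.08,o); print(p,state()['ee_pos'],ft().round(1),state()['joint_torque'].round(1))
d=snap('side','side4')
cv2.imwrite('pics/c5.png',cv2.resize(d['frame'][230:480,180:440],None,fx=2.4,fy=2.4))
E
```

```text
[0.62766537 0.33235007] [0.62830364 0.33255037 0.1147374 ] 0.0005202259445078248
[0.59584741 0.30342574] [0.59612127 0.3036604  0.11349571] [ 0.1 -0.1 -0.7] [ -0.1 -53.1 -40.6   0.   -0.   -0. ]
[0.58803185 0.29713141] [0.588277   0.2973316  0.11305255] [0.4 0.8 0.2] [ -0.1 -51.8 -40.5   0.   -0.   -0.2]
[0.58054065 0.29045433] [0.58079374 0.29067825 0.11309703] [-0.7  0.3  0.2] [ -0.1 -50.6 -40.5   0.   -0.   -0.1]
[0.57339252 0.28341119] [0.57368769 0.28360583 0.11312583] [-0.5  0.3  0.2] [ -0.1 -49.5 -40.5   0.   -0.   -0.1]
```

View pics/c5.png

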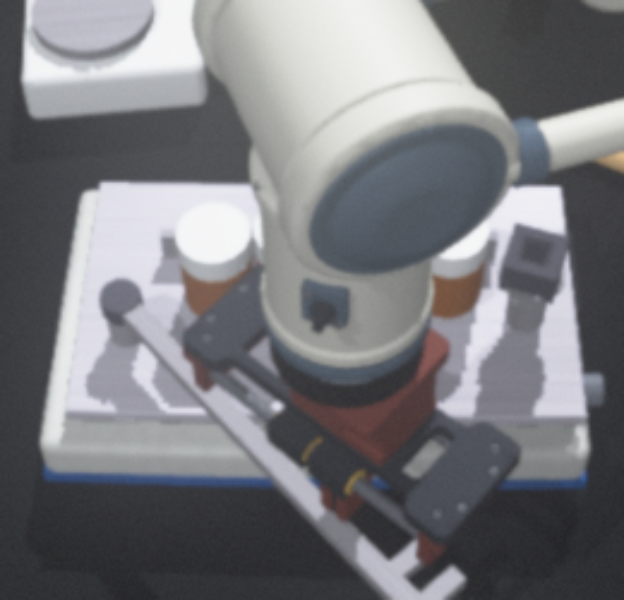

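```bash
python3 - <<'E'
from h import *
d=load('side4')
for z in (.085,.105,.125,.15): print(z,[((u-180)*2.4,(v-230)*2.4) for u,v in [proj(d,[.5737,.2836,z])]])
print('hinge',[((u-180)*2.4,(v-230)*2.4) for u,v in [proj(d,[.7175,.143,.125])]])
d2=snap('top','top4')
for n in('side0','side4'):
    e=load(n)
    for x,y in [(180,340),(230,395),(280,455),(340,510),(390,560)]:
        print(n,(x,y),at_d(e,180+x/2.4,230+y/2.4).round(3))
a=cv2.resize(d2['frame'][150:320,80:310],None,fx=3.4,fy=3.4,interpolation=cv2.INTER_CUBIC); cv2.imwrite('pics/c6.png',a)
E
```

```text
0.085 [(np.float64(346.0748219614279), np.float64(529.86182833115))]
0.105 [(np.float64(346.1649902646767), np.float64(515.1253831185719))]
0.125 [(np.float64(346.2568876797195), np.float64(499.79807392597246))]
0.15 [(np.float64(346.3742012945234), np.float64(479.7572385457925))]
hinge [(np.float64(126.77085339810515), np.float64(292.48082322702425))]
side0 (180, 340) [0.687 0.148 0.078]
side0 (230, 395) [0.65  0.189 0.079]
side0 (280, 455) [0.613 0.255 0.124]
side0 (340, 510) [ 0.579  0.228 -0.003]
side0 (390, 560) [0.545 0.265 0.001]
side4 (180, 340) [0.687 0.148 0.079]
side4 (230, 395) [0.65 0.19 0.08]
side4 (280, 455) [0.613 0.253 0.12 ]
side4 (340, 510) [0.577 0.297 0.14 ]
side4 (390, 560) [ 0.545  0.264 -0.001]
```

View pics/c6.png

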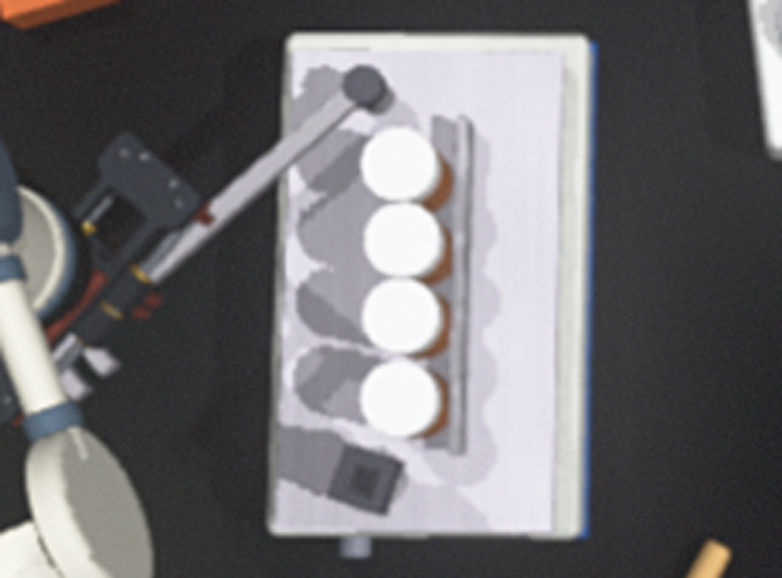

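The finger is on the inner side of the bar, which hasn't moved, so it must have slid over the top. I'll retry lower, with the tips about 9 mm above platform level, printing forces.

```bash
python3 - <<'E'
from h import *
p=state()['ee_pos']; move_l([p[0],p[1],.25],.2)
p,o=bpose(.85,.06); move_to([*p,.25],o); move_l([*p,.098],speed=.15); f0=ft()
for t,off in [(.85,.045),(.85,.03),(.85,.02),(.82,.017),(.79,.017),(.76,.017)]:
    p,o=bpose(t,off); move_l([*p,.098],.08,o); print(t,off,(ft()-f0).round(1),state()['joint_torque'].round(1))
d=snap('top','top5')
d2=snap('side','side5')
a=cv2.resize(d['frame'][160:300,80:180],None,fx=4,fy=4,interpolation=cv2.INTER_CUBIC)
b=cv2.resize(d2['frame'][320:480,220:320],None,fx=3.5,fy=3.5,interpolation=cv2.INTER_CUBIC)
cv2.imwrite('pics/c7.png',np.hstack([a,b]))
E
```

```text
0.85 0.045 [ 0.1  0.6 -0.6] [ -0.1 -56.1 -40.4   0.   -0.   -0. ]
0.85 0.03 [ 0.1  0.8 -1.5] [ -0.1 -54.4 -40.4   0.   -0.   -0. ]
0.85 0.02 [-0.4  0.5 -1.1] [ -0.1 -53.3 -40.4   0.   -0.   -0. ]
0.82 0.017 [-1.3  1.6 -0.9] [ -0.  -52.3 -40.5   0.1  -0.1  -0.1]
0.79 0.017 [ 0.3  0.5 -0.5] [ -0.1 -51.4 -40.1   0.    0.2  -0.1]
0.76 0.017 [0.6 1.7 0.2] [  0.1 -50.5 -39.9   0.1   0.2  -0.1]
```

View pics/c7.png

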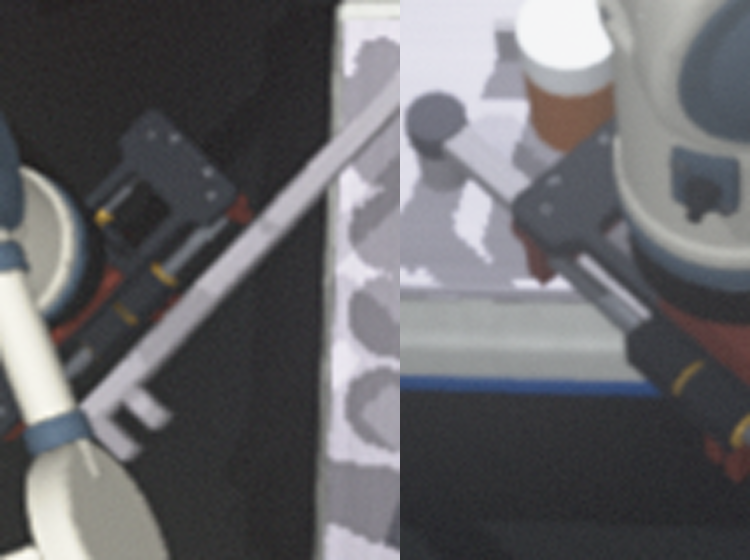

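At the lower height the bar moves: its tip is now at about (101,264), from (90,256). I'll continue the arc.

```bash
python3 - <<'E'
from h import *
f0=ft()
for t in np.r_[np.arange(.70,.05,-.06),np.arange(.04,-.06,-.006)]:
    p,o=bpose(t,.017); move_l([*p,.098],.08,o); f=ft()-f0
    if t<.06: print(round(t,3),f.round(1),state()['joint_torque'][0].round(2))
    if np.linalg.norm(f[:2])>15: break
p,o=bpose(t,.05); move_l([*p,.098],.1,o); move_l([*p,.28],.2)
move_to([.50,-.2,.35],q(.3)); gripper_open()
d=snap('top','top6'); print(state()['time'],jars(d))
a=cv2.resize(d['frame'][160:310,120:265],None,fx=4,fy=4,interpolation=cv2.INTER_CUBIC);cv2.imwrite('pics/c8.png',a)
E
```

```text
0.04 [-0.3 -0.9 -0.4] -0.18
0.034 [-0.   0.6 -1. ] -0.79
0.028 [ 0.5  1.5 -0.9] -1.23
0.022 [ 0.8  2.2 -1.4] -1.12
0.016 [ 0.1  2.2 -1.3] -0.95
0.01 [ 0.5  1.  -0.5] -0.89
0.004 [-0.4  4.4 -1.3] -2.49
-0.002 [ 1.6  9.  -1.6] -4.38
-0.008 [-0.1 12.2 -1.2] -6.26
-0.014 [ 1.5 16.4 -3.2] -8.16
75.6167 []
```

View pics/c8.png

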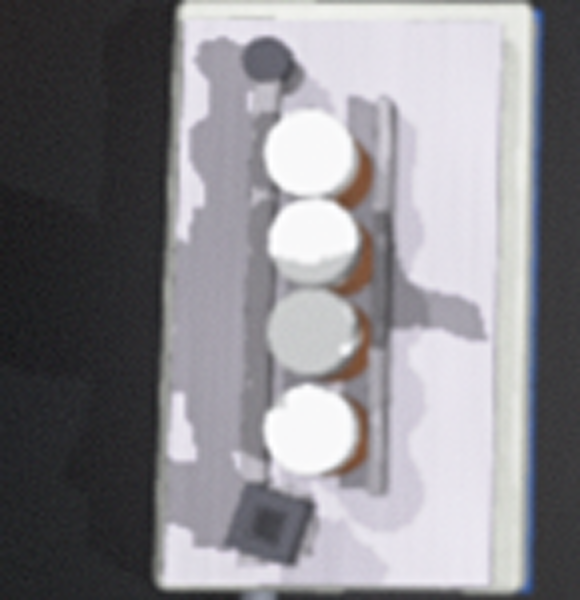

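The bar is closed and parallel to the row; force rose steeply at the stop, and its free end is under the screw head at c8 (255,470). Four jars stand in the row. Next is the driver with the pale handle.

```bash
python3 - <<'E'
from h import *
d=load('top6'); c=lambda x,y,z:at_z(d,120+(x+.5)/4-.5,160+(y+.5)/4-.5,z)[:2]
s=np.array([c(*p,.155) for p in [(249,484),(318,507),(299,566),(227,541)]]);print('head',s.mean(0),'sock',c(267,522,.155),[np.arctan2(*(s[i]-s[i-1])[::-1]) for i in range(4)])
xy=[.5022,-.371]
move_to([*xy,.26],q(1.32)); move_l([*xy,.123],.12); f0=ft(); close(); print('gap',state()['finger_gap'],(ft()-f0).round(1))
move_l([*xy,.32],.12); print('gap',state()['finger_gap'],ft().round(1))
t=np.array([.4565,.123]); move_to([*t,.35],q(1.32)); move_to([*t,.35],q(2.88)); print(state()['joint_pos'].round(2))
move_l([*t,.29],.1); print('gap',state()['finger_gap'],state()['time'])
d=snap('top','top7'); e=snap('side','side7')
a=cv2.resize(d['frame'][230:330,130:230],None,fx=4,fy=4,interpolation=cv2.INTER_CUBIC)
b=cv2.resize(e['frame'][260:400,350:450],None,fx=4,fy=4,interpolation=cv2.INTER_CUBIC)
a=np.vstack([a,np.zeros((160,400,3),np.uint8)]); cv2.imwrite('pics/c9.png',np.hstack([a,b]))
E
```

```text
head [0.45551651 0.12065986] sock [0.45676881 0.1240927 ] [np.float64(-0.3326309454308745), np.float64(-1.8664328520658269), np.float64(2.8640326009374273), np.float64(1.2647310469384365)]
gap 0.026852948202412276 [-0.   0.8 -0.5]
gap 0.026893444495452872 [ 0.7 -0.4 -0.5]
[ 0.19 -0.17  1.23 -0.    2.08 -1.12]
gap 0.0268064858356054 84.7667
```

View pics/c9.png

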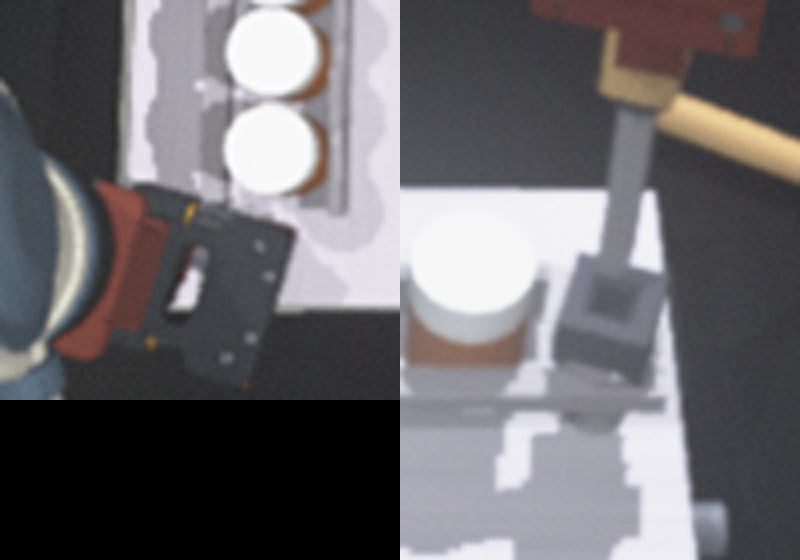

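The side crop shows the driver gripped upright, with its tip at about (615,266) just above the socket mouth at (614,297). I'll compare both with the projections.

```bash
python3 - <<'E'
from h import *
d=load('side7'); S=lambda P:[((u-350)*4+400,(v-260)*4) for u,v in [proj(d,P)]][0]
t=[.4565,.123]
p=state()['ee_pos'];print(p)
for z in (.177,.277): print('axis',z,S([*p[:2],z]))
print('sock proj',S([*t,.155]))
A=lambda x,y,z:at_z(d,350+(x-400)/4,260+y/4,z)
print('sock meas',A(614,297,.155)); print('tip meas', A(616,264,.177))
s=np.array([A(*c,.155) for c in [(583,253),(667,275),(653,337),(561,312)]]);print('head',s.mean(0),[np.arctan2(*(s[i]-s[i-1])[:2][::-1]) for i in range(4)])
E
```

```text
[0.45675329 0.12305361 0.2910982 ]
axis 0.177 (np.float64(620.2659770743892), np.float64(256.5432041397178))
axis 0.277 (np.float64(649.8034703675085), np.float64(78.51537395467108))
sock proj (np.float64(614.9713473718807), np.float64(291.62557447780114))
sock meas [0.45704712 0.12551941 0.155     ]
tip meas [0.45859634 0.12653626 0.177     ]
head [0.45619225 0.1240732  0.155     ] [np.float64(-1.9153710175287304), np.float64(2.8306290908059295), np.float64(1.3096323403278691), np.float64(-0.3163737893330984)]
```

```bash
python3 - <<'E'
from h import *
t=np.array([.4556,.1243])
move_l([*t,.28],.06,q(2.85)); f0=ft()
z=.28
while z>.246:
    z-=.002; move_l([*t,z],.04); f=ft()-f0
    print(round(z,3),f.round(1),(state()['ee_pos'][:2]-t).round(4),round(state()['finger_gap'],4))
    if abs(f[2])>10 or np.linalg.norm(f[:2])>12: break
e=snap('side','side8'); print(state()['time'])
cv2.imwrite('pics/c10.png',cv2.resize(e['frame'][240:380,340:450],None,fx=4,fy=4,interpolation=cv2.INTER_CUBIC))
E
```

```text
0.278 [ 0.1 -1.  -0.6] [ 0. -0.] 0.0267
0.276 [-0.2  0.4 -0.6] [-0. -0.] 0.0268
0.274 [ 0.5  0.6 -1.4] [-0.0001 -0.    ] 0.0269
0.272 [ 0.7 -0.7  0.3] [-0.0001 -0.    ] 0.027
0.27 [-0.   0.2 -1.2] [-0.0001 -0.    ] 0.0269
0.268 [-0.6 -0.2 -0.9] [-0.0001 -0.    ] 0.0272
0.266 [ 0.6  0.3 -0.7] [-0.0001 -0.    ] 0.0265
0.264 [ 0.7 -0.4 -0.3] [-0. -0.] 0.0269
0.262 [ 1.4  0.1 -1.7] [-0.0001 -0.    ] 0.027
0.26 [ 0.7 -0.8 -0.4] [-0.0001 -0.    ] 0.0269
0.258 [-0.1  0.  -1.3] [-0. -0.] 0.027
0.256 [1.1 0.  0.2] [-0.0001 -0.    ] 0.0266
0.254 [-0.1 -0.3 -1.2] [-0. -0.] 0.0263
0.252 [ 1.2  1.1 -1.6] [-0.0001 -0.    ] 0.0265
0.25 [ 0.4 -0.2 -1.4] [-0.0001 -0.    ] 0.0272
0.248 [ 0.5  0.3 -1.6] [-0.0001 -0.    ] 0.0268
0.246 [-0.3  0.5  3.7] [0.0001 0.0002] 0.0267
89.4833
```

View pics/c10.png

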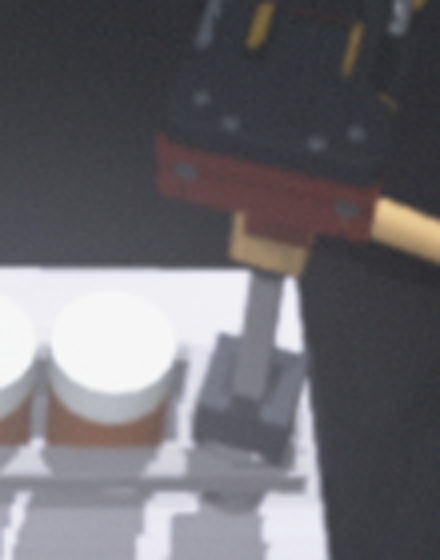

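The driver is seated straight down in the socket: bottomed at TCP z≈0.246, no side force. I'll turn clockwise now, following the screw down.

```bash
cat >> h.py <<'E'
def turn(t,p0,p1,z0,step=.2,mmax=1.2,bias=0.):
    n=int(np.ceil((p0-p1)/step)); m0=state()['moment'][2]
    for i in range(1,n+1):
        p=p0+(p1-p0)*i/n; z=z0-.008/(2*np.pi)*(p0-p)
        move_to([*t,z],q(p)); s=state(); m=s['moment'][2]-m0
        if i%3==0 or abs(m)>.4: print(round(p,2),'z',round(z,4),'M',round(m,3),'tq6',round(s['joint_torque'][5],3),'F',s['ft_force'].round(1),'j6',round(s['joint_pos'][5],2),'gap',round(s['finger_gap'],4))
        if abs(m)>mmax: break
    return p,z
E
python3 - <<'E'
from h import *
t=np.array([.4556,.1243])
p,z=turn(t,2.85,-.55,.247); print(p,z,state()['time'])
E
```

```text
2.25 z 0.2462 M -0.009 tq6 0.373 F [0.9 3.4 2.9] j6 -0.49 gap 0.0265
1.65 z 0.2455 M 0.014 tq6 0.209 F [3.4 3.5 2.1] j6 0.11 gap 0.026
1.05 z 0.2447 M 0.022 tq6 0.342 F [5.6 1.4 3.3] j6 0.71 gap 0.0258
0.45 z 0.2439 M 0.001 tq6 0.367 F [ 5.6 -0.5  4.8] j6 1.31 gap 0.0259
-0.15 z 0.2432 M 0.024 tq6 0.249 F [ 5.2 -0.3  4.1] j6 1.91 gap 0.0257
-0.5500000000000003 0.24267098554790045 94.725
```

```bash
python3 - <<'E'
from h import *
t=np.array([.4556,.1243]); z=.2427
gripper_open(); s=state(); print(s['joint_torque'][5].round(3),s['moment'].round(3))
move_to([*t,z],q(1.0)); move_to([*t,z],q(-.55+np.pi)); f0=ft(); close(); s=state(); print('gap',s['finger_gap'],(ft()-f0).round(1),s['joint_torque'][5].round(3))
p0=-.55+np.pi;p=p0
while p>p0-1.9:
    p-=.05; zz=z-.008/(2*np.pi)*min(p0-p,1.3); move_to([*t,zz],q(p)); s=state(); tq=s['joint_torque'][5]
    print(round(p0-p,2),'tq',round(tq,3),'M',s['moment'][2].round(2),s['ft_force'].round(1))
    if abs(tq)>1.2: break
print(s['finger_gap'],s['time'],p,zz)
E
```

```text
-0.001 [ 0.05  -0.005 -0.03 ]
gap 0.026496258358025902 [1.6 1.  0.1] 0.011
0.05 tq 0.224 M 0.03 [ 1.4  0.7 -0.2]
0.1 tq 0.216 M 0.1 [ 1.   1.4 -0.4]
0.15 tq 0.214 M 0.0 [ 0.1  1.8 -0.7]
0.2 tq 0.213 M 0.01 [ 1.3  1.9 -1.2]
0.25 tq 0.213 M -0.0 [2.1 2.  0. ]
0.3 tq 0.213 M 0.05 [ 2.8  3.  -0.8]
0.35 tq 0.214 M 0.06 [ 2.6  2.5 -0.4]
0.4 tq 0.214 M 0.06 [ 2.3  2.9 -0.1]
0.45 tq 0.214 M 0.05 [ 4.1  4.  -0.5]
0.5 tq 0.231 M 0.04 [ 3.9  3.2 -1. ]
0.55 tq 0.217 M 0.06 [3.6 3.9 0.1]
0.6 tq 0.167 M 0.1 [ 4.5  2.1 -1. ]
0.65 tq 0.175 M 0.01 [ 4.2  2.1 -0.6]
0.7 tq 0.169 M 0.04 [ 5.1  2.3 -0.3]
0.75 tq 0.169 M 0.07 [ 4.7  2.4 -0.6]
0.8 tq 0.169 M 0.03 [ 4.8  2.6 -1.6]
0.85 tq 0.17 M 0.08 [ 5.7  2.5 -0.5]
0.9 tq 0.172 M 0.12 [ 4.5  3.  -1.4]
0.95 tq 0.169 M 0.04 [ 4.2  2.8 -1.6]
1.0 tq 0.17 M 0.15 [ 4.7  1.9 -0.3]
1.05 tq 0.169 M 0.08 [ 5.1  1.6 -1.4]
1.1 tq 0.168 M 0.05 [ 4.3  2.6 -1.2]
1.15 tq 0.232 M 0.13 [ 6.1  2.4 -0.5]
1.2 tq 0.386 M 0.24 [ 5.7  2.9 -0. ]
1.25 tq 0.496 M 0.4 [ 6.   2.1 -0.5]
1.3 tq 0.589 M 0.47 [ 4.4  2.1 -0.4]
1.35 tq 0.608 M 0.5 [4.9 1.4 0.3]
1.4 tq 0.864 M 0.77 [ 4.3  1.4 -0.7]
1.45 tq 0.399 M 0.32 [ 4.2  1.7 -0.4]
1.5 tq 0.753 M 0.64 [4.4 1.8 0.7]
1.55 tq 0.037 M -0.11 [5.1 0.6 0.2]
1.6 tq 0.178 M 0.04 [ 5.  -0.1 -0.3]
1.65 tq 0.537 M 0.45 [4.1 0.  0.5]
1.7 tq 0.055 M -0.09 [ 5.3 -1.1  2.9]
1.75 tq 0.075 M -0.09 [ 4.1 -1.8  4.7]
1.8 tq 0.086 M -0.07 [ 4.9 -1.2  5.4]
1.85 tq 0.108 M 0.02 [ 4.1 -2.7  5.8]
1.9 tq 0.109 M -0.04 [ 3.8 -1.   5.2]
1.95 tq 0.11 M 0.01 [ 2.3 -1.1  6.4]
0.025956776884337895 109.2917 0.641592653589794 0.24104478859184428
```

Torque rose at about 3.4+1.2 rad, which fits the stop. After that, the handle or the tip slipped. I'll look before continuing.

```bash
python3 - <<'E'
from h import *
e=snap('side','side9'); s=state(); print(s['ee_pos'],s['joint_pos'].round(2),s['finger_gap'])
cv2.imwrite('pics/c11.png',cv2.resize(e['frame'][240:380,340:450],None,fx=4,fy=4,interpolation=cv2.INTER_CUBIC))
E
```

```text
[0.45535494 0.12414874 0.24164563] [ 0.19 -0.24  1.49 -0.    1.89  1.12] 0.025871327417292336
```

View pics/c11.png

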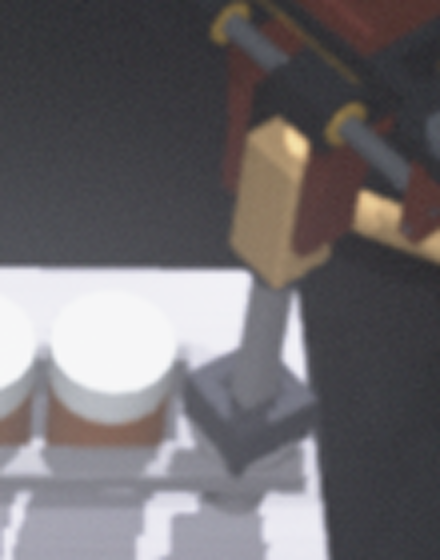

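```bash
python3 - <<'E'
from h import *
d=load('side9'); A=lambda x,y,z:at_z(d,340+x/4,240+y/4,z)
for z in (.150,):
    s=np.array([A(*c,z) for c in [(238,347),(319,397),(238,447),(185,393)]]); print(s.round(4),s.mean(0),[round(np.arctan2(*(s[i]-s[i-1])[:2][::-1])%(np.pi/2),3) for i in range(4)],[np.linalg.norm(s[i]-s[i-1]).round(3) for i in range(4)])
# depth of head top
P=np.array([at_d(d,340+x/4,240+y/4) for x,y in [(290,400),(280,410),(215,415),(225,425),(270,425),(250,425)]]);print(P.round(4))
d0=load('side7'); print(np.array([at_d(d0,350+(x-400)/4,260+y/4) for x,y in [(575,290),(570,305),(645,310),(640,320),(600,330),(580,270)]]).round(4))
E
```

```text
[[0.4615 0.1077 0.15  ]
 [0.4322 0.1309 0.15  ]
 [0.4645 0.1541 0.15  ]
 [0.483  0.1297 0.15  ]] [0.46029326 0.13059196 0.15      ] [np.float64(0.795), np.float64(0.899), np.float64(0.622), np.float64(0.649)] [np.float64(0.031), np.float64(0.037), np.float64(0.04), np.float64(0.031)]
[[0.4434 0.1326 0.1502]
 [0.4473 0.1361 0.1486]
 [0.4718 0.1376 0.1471]
 [0.4683 0.1417 0.1465]
 [0.451  0.1406 0.1452]
 [0.4591 0.1432 0.1487]]
[[0.4713 0.1207 0.1526]
 [0.4735 0.1266 0.1511]
 [0.4459 0.1322 0.156 ]
 [0.4477 0.135  0.1535]
 [0.4629 0.1383 0.1515]
 [0.4691 0.1123 0.1541]]
```

The driver is still in the socket, but the head yaw is about 0.68, so the screw was backed off. The grip slipped past a flat at the stop and dragged the screw back about 0.75 rad. I'll turn on clockwise and stop as soon as the torque rises.

```bash
python3 - <<'E'
from h import *
t=np.array([.4556,.1243]); p0=.6416; p=p0; z=.2420
while p>p0-1.3:
    p-=.04; zz=z-.008/(2*np.pi)*(p0-p); move_to([*t,zz],q(p)); s=state(); tq=s['joint_torque'][5]
    if (round((p0-p)/.04)%4==0) or tq>.3: print(round(p0-p,2),'tq',round(tq,3),'M',s['moment'][2].round(2),s['ft_force'].round(1),round(s['finger_gap'],4))
    if tq>.5: break
hold(.5); s=state(); print(s['joint_torque'][5].round(3),s['finger_gap'],s['joint_pos'][5],s['time'],p,zz)
e=snap('side','side10')
cv2.imwrite('pics/c12.png',cv2.resize(e['frame'][240:380,340:450],None,fx=4,fy=4,interpolation=cv2.INTER_CUBIC))
E
```

```text
0.16 tq 0.149 M -0.02 [ 1.9 -1.3  2.9] 0.0258
0.32 tq 0.177 M 0.03 [ 3.2 -1.6  3. ] 0.0259
0.48 tq 0.175 M 0.02 [ 2.9 -1.3  4.4] 0.0259
0.64 tq 0.175 M -0.02 [ 3.3 -1.2  4.6] 0.0257
0.8 tq 0.307 M 0.25 [5.  0.5 6.1] 0.026
0.84 tq 0.401 M 0.31 [4.1 0.1 5.1] 0.0258
0.88 tq 0.466 M 0.35 [ 4.7 -0.   5.9] 0.0261
0.92 tq 0.646 M 0.56 [4.2 0.1 5.8] 0.0261
0.557 0.025581356116808358 2.04087286454889 115.5917 -0.2784000000000001 0.24082861961884364
```

View pics/c12.png

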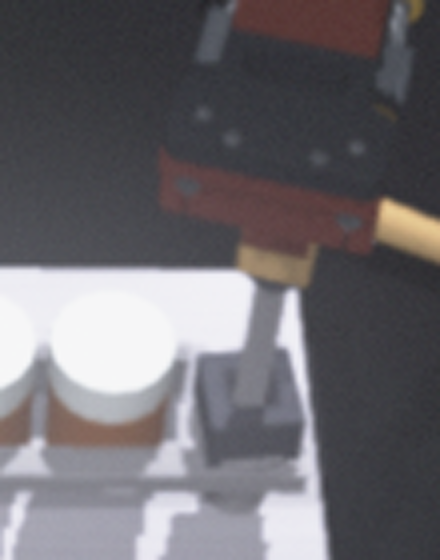

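The screw is home: torque rose again at the same stop, and the head has sunk and is turned near square. That was my 16th view, so the remaining checks will be numeric. I'll relieve the twist within the socket's play, lift straight out, and return the driver to its stand.

```bash
python3 - <<'E'
from h import *
t=np.array([.4556,.1243]); p=-.2784; z=.2408
for i in range(8):
    p+=.025; move_to([*t,z],q(p)); tq=state()['joint_torque'][5]; print(round(p,3),round(tq,3))
    if tq<.04: break
f0=ft(); move_l([*t,.255],.04); print((ft()-f0).round(1)); move_l([*t,.35],.12); print('gap',state()['finger_gap'],ft().round(1))
move_to([*t,.35],q(.5)); xy=np.array([.5020,-.3713])
move_to([*xy,.31],q(1.24)); print('gap',state()['finger_gap']); move_l([*xy,.185],.12); f0=ft(); z=.185
while z>.1225:
    z-=.004; move_l([*xy,z],.06); f=ft()-f0
    if abs(f[2])>6 or np.linalg.norm(f[:2])>10: print('contact',z,f.round(1)); break
print('z',z,f.round(1),state()['finger_gap'],state()['time'])
E
```

```text
-0.253 0.324
-0.228 0.149
-0.203 0.015
[  0.5   2.5 -30.9]
gap 0.0256403728170557 [-0.8 -0.2 -2.1]
gap 0.025653756877457252
contact 0.16099999999999998 [-1.2  2.   7.4]
z 0.16099999999999998 [-1.2  2.   7.4] 0.026096124040952514 123.0583
```

```bash
python3 - <<'E'
from h import *
move_l([.5020,-.3713,.175],.05)
e=snap('side','side11'); p=state()['ee_pos']; print(p)
tip=[*p[:2],p[2]-.113]
print('proj tip',proj(e,tip),'handle bottom',proj(e,[*p[:2],p[2]-.013]),'stand top ctr',proj(e,[.5020,-.3713,.05]))
def woodmask(f):
    h=cv2.cvtColor(f,cv2.COLOR_BGR2HSV); return (h[...,0]>8)&(h[...,0]<28)&(h[...,1]>60)&(h[...,1]<190)&(h[...,2]>90)
f=e['frame']; u,v=map(int,proj(e,tip))
m=woodmask(f)[v-90:v+30,u-30:u+30]
for r in range(0,m.shape[0],2):
    if m[r].any(): c=np.where(m[r])[0]; print(r+v-90,c.min()+u-30,c.max()+u-30,len(c))
# shank: print gray levels down the axis
print([(r,f[r,u-12:u+14:2].mean(1).astype(int).tolist()) for r in range(v-30,v+16,3)])
E
```

```text
[ 0.50200315 -0.37129587  0.1747011 ]
proj tip (np.float64(362.0352748508192), np.float64(176.2391227437959)) handle bottom (np.float64(364.0510122801462), np.float64(139.07967058450458)) stand top ctr (np.float64(361.8093938192093), np.float64(180.34677425091766))
86 345 361 17
88 353 373 21
90 368 381 14
92 356 381 4
94 355 355 1
96 355 383 3
98 382 382 1
100 381 382 2
102 381 382 2
110 350 361 4
112 349 370 16
114 348 371 19
116 348 371 20
118 348 370 20
120 347 370 21
122 347 370 20
124 347 370 21
126 348 370 19
128 347 370 20
130 347 369 23
132 347 369 20
134 347 371 20
136 348 371 24
138 356 370 15
140 350 369 20
142 350 368 14
144 350 356 4
146 350 356 4
148 350 356 6
150 350 356 4
152 350 356 4
154 350 356 5
156 350 356 4
158 350 355 4
160 350 355 4
162 349 355 3
164 349 355 5
166 350 354 4
[(146, [86, 107, 106, 81, 58, 105, 111, 109, 89, 56, 57, 58, 54]), (149, [94, 111, 105, 78, 61, 117, 127, 123, 91, 54, 57, 56, 54]), (152, [93, 109, 107, 77, 63, 121, 129, 123, 81, 59, 52, 53, 52]), (155, [93, 109, 105, 71, 67, 121, 129, 120, 74, 54, 50, 52, 50]), (158, [103, 110, 105, 67, 71, 124, 130, 115, 69, 51, 55, 52, 53]), (161, [102, 109, 101, 69, 73, 127, 130, 116, 64, 51, 53, 52, 52]), (164, [101, 111, 99, 64, 79, 127, 128, 106, 62, 54, 55, 55, 56]), (167, [107, 117, 133, 118, 109, 130, 128, 102, 58, 53, 54, 58, 54]), (170, [115, 132, 178, 179, 157, 129, 128, 116, 151, 130, 116, 80, 64]), (173, [115, 161, 181, 180, 152, 128, 126, 122, 178, 179, 174, 164, 161]), (176, [143, 177, 180, 179, 148, 130, 125, 136, 171, 162, 162, 160, 164]), (179, [169, 180, 179, 162, 117, 113, 111, 102, 128, 161, 168, 177, 181]), (182, [180, 181, 179, 159, 112, 106, 108, 121, 165, 180, 183, 182, 183]), (185, [180, 179, 180, 176, 128, 115, 137, 177, 183, 181, 184, 184, 182]), (188, [176, 180, 180, 142, 113, 116, 163, 182, 183, 182, 182, 184, 181]), (191, [106, 114, 123, 114, 110, 118, 168, 181, 182, 182, 183, 182, 163])]
```

```bash
python3 - <<'E'
from h import *
b=np.array([.5020,-.3713]); ok=False
for o in [(0,.003),(0,.006),(.003,.003),(.004,0),(-.003,.003),(-.004,0),(0,-.003),(.003,-.003),(-.003,-.003),(0,-.006)]:
    xy=b+o; move_l([*xy,.170],.06); f0=ft(); z=.170
    while z>.1245:
        z-=.003; move_l([*xy,z],.08); f=ft()-f0
        if abs(f[2])>7 or np.linalg.norm(f[:2])>9: break
    print(o,round(z,4),f.round(1),round(state()['finger_gap'],4),round(state()['time'],1))
    if z<.150: break
    if state()['time']>155: break
E
```

```text
(0, 0.003) 0.161 [-1.9  0.9  8.2] 0.0257 124.5
(0, 0.006) 0.158 [-4.6  2.8 15.7] 0.026 125.8
(0.003, 0.003) 0.161 [-1.8  1.2  8.7] 0.0258 127.0
(0.004, 0) 0.161 [-0.9  0.   7.2] 0.0257 128.0
(-0.003, 0.003) 0.158 [-4.3  2.3 16.3] 0.0259 129.4
(-0.004, 0) 0.158 [-4.1  3.  16.7] 0.0258 130.7
(0, -0.003) 0.158 [-1.1 -2.   7. ] 0.0258 132.1
(0.003, -0.003) 0.158 [-2.8  2.  15.1] 0.0261 133.4
(-0.003, -0.003) 0.158 [-1.8 -0.1  7.7] 0.0258 134.8
(0, -0.006) 0.122 [0.1 0.3 4.5] 0.0258 139.2
```

It's in at offset (0,−6 mm), down to TCP z 0.122, the original seating height. I'll release, withdraw, and check numerically.

```bash
python3 - <<'E'
from h import *
p=state()['ee_pos']; gripper_open(); hold(.3); move_l([p[0],p[1],.28],.12)
move_to([.35,-.35,.40],q(.5)); movej([-1.264,.091,1.231,0,1.82,-.057]); print(state()['time'])
d=snap('top','top12'); e=snap('side','side12')
def wood(f,box):
    x0,x1,y0,y1=box; h=cv2.cvtColor(f[y0:y1,x0:x1],cv2.COLOR_BGR2HSV)
    m=((h[...,0]>8)&(h[...,0]<28)&(h[...,1]>60)&(h[...,1]<190)&(h[...,2]>90))
    v,u=np.nonzero(m); return len(u),(u.mean()+x0).round(1),(v.mean()+y0).round(1),v.min()+y0,v.max()+y0
for a,b,box in [('top0','top12',(395,435,255,295)),('side0','side12',(350,378,125,170))]:
    print(wood(load(a)['frame'],box),wood(load(b)['frame'],box))
# handle top height by depth
print('top z',[at_d(d,416+i,273+j).round(3) for i in(-1,0,1) for j in (0,)])
# jars on row: white circles by height
P=[]
for u in range(170,250):
    for v in range(160,305):
        q3=at_d(d,u,v)
        if q3[2]>.138 and q3[1]>.06: P.append((u,v,*q3))
P=np.array(P); m=np.zeros((480,640),np.uint8); 
for r in P: m[int(r[1]),int(r[0])]=1
m=cv2.erode(m,np.ones((3,3))); n,l,st,ce=cv2.connectedComponentsWithStats(m)
for i in range(1,n):
    if st[i,4]>60: print('blob',ce[i].round(1),st[i,4],at_z(d,*ce[i],.15).round(4), np.median([at_d(d,u,v)[2] for v,u in zip(*np.nonzero(l==i))]).round(3))
# beaker/balance change
for box,nm in [((395,445,178,222),'beaker'),((295,365,125,197),'balance'),((150,215,165,310),'bar')]:
    x0,x1,y0,y1=box; r=load('top6' if nm=='bar' else 'top0')['frame'][y0:y1,x0:x1].astype(int)
    print(nm,np.abs(r-d['frame'][y0:y1,x0:x1]).mean().round(2))
# bar outer edge along shaker: height ~.122 with y>.13
c=[at_d(d,u,v) for u in range(170,200) for v in range(180,285)]
c=np.array([x for x in c if .114<x[2]<.130 and x[1]>.13]); print('bar line',np.polyfit(c[:,0],c[:,1],1),len(c),c[:,0].min(),c[:,0].max())
E
```

```text
144.0
(215, np.float64(415.0), np.float64(273.5), np.int64(266), np.int64(280)) (245, np.float64(419.2), np.float64(274.6), np.int64(268), np.int64(282))
(682, np.float64(359.3), np.float64(145.2), np.int64(125), np.int64(166)) (649, np.float64(360.3), np.float64(143.3), np.int64(125), np.int64(166))
top z [array([ 0.503, -0.371,  0.157]), array([ 0.502, -0.37 ,  0.169]), array([ 0.502, -0.372,  0.172])]
blob [197.9 210.5] 574 [0.6321 0.1075 0.15  ] 0.15
blob [198.  242.2] 287 [0.5619 0.1042 0.15  ] 0.15
blob [197.5 266.6] 322 [0.5084 0.103  0.15  ] 0.15
blob [187.1 290.8] 152 [0.4554 0.1236 0.15  ] 0.149
beaker 2.18
balance 1.5
bar 10.51
bar line [0.01611072 0.13283356] 657 0.4743132113390838 0.7083121641642769
```

Everything checks out numerically: lids at z 0.150, screw head top at 0.149 (6 mm sunk), bar parallel to the shaker (slope 0.016), beaker and balance unchanged. The driver is in the stand, but its handle is about 8 mm off toward −y, so it leans. I'll straighten it with a jaw squeeze across the lean.

```bash
python3 - <<'E'
from h import *
xy=[.5017,-.3712]
move_to([*xy,.27],q(-.30)); move_l([*xy,.124],.12); f0=ft(); close(); hold(.2); print('gap',state()['finger_gap'],(ft()-f0).round(1))
gripper_open(); hold(.3); move_l([*xy,.28],.12)
move_to([.35,-.35,.40],q(.5)); movej([-1.264,.091,1.231,0,1.82,-.057]); print(state()['time'])
d=snap('top','top13'); f0=load('top0')['frame']
def wood(f,x0=395,x1=435,y0=255,y1=295):
    h=cv2.cvtColor(f[y0:y1,x0:x1],cv2.COLOR_BGR2HSV); m=((h[...,0]>8)&(h[...,0]<28)&(h[...,1]>60)&(h[...,1]<190)&(h[...,2]>90))
    v,u=np.nonzero(m); return len(u),u.mean()+x0,v.mean()+y0
print(wood(f0),wood(d['frame']))
e=snap('side','side13'); print(np.abs(e['frame'][120:215,330:385].astype(int)-load('side0')['frame'][120:215,330:385]).mean())
E
```

```text
gap 0.025732564246737925 [ 0.1  0.  -0.1]
152.875
(215, np.float64(414.98604651162793), np.float64(273.50697674418603)) (212, np.float64(414.3160377358491), np.float64(273.10849056603774))
11.990940988835726
```

The driver is upright again: the handle centroid is within 0.7 px of its starting position. Handing in.

```bash
python3 -c "
from h import *
job_done(); print(state()['time'])"
```

```text
the job is handed in; nothing more can be done
the job is handed in; nothing more can be done
```

I've handed the job in, and every step was done in the order asked, by about 153 s. No verdict was reported.

**What I did:** I stood all four jars in one row along the fence, then pushed the clamp bar closed to its stop. I set the pale-handled driver straight down into the socket, turned the screw home, and put the driver back in its stand.

**Last checks (after my 16 views these were numeric only):**
- **Jars:** lid tops read 150 mm above the bench, as upright jars on the platform should. The two far jars merged into one blob in this check, so I couldn't read them separately.
- **Bar:** it is parallel to the shaker, and the force rose steeply at the stop. I did not look closely at the slotted end around the screw after the screw was tight.
- **Screw:** the head's top reads 149 mm, about 6 mm lower than at the start, and the stop torque was felt twice at the same place.
- **Driver:** its handle is back within 1 px of where it started.
- **Beaker and balance:** their picture areas are essentially unchanged.

**What went wrong on the way:**
- **Bar:** on the first try the finger passed over the bar without moving it, so I repeated the push lower.
- **Jars:** one or two far jars shifted 5–9 mm along the row around then, but stayed in the row.
- **Screw:** at the stop the handle slipped in the grip and dragged the screw back about 0.75 rad. I turned it home again with the driver.
- **Driver:** pulling it out of the socket took about 31 N. Finding the stand hole took ten tries at different offsets, and I then straightened the driver because it was leaning.

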